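Draw a knob blank from the feeder and hold it ready at the boring jig

TASK

Press the feeder's treadle right down to its stop so that the waiting wooden ball rolls into the dish, and let the treadle come back up. Then lift the dish and, keeping it level with the ball resting in its middle, turn it about a quarter turn and bring it to the boring jig so that its pouring lip points straight into the infeed trough: the lip's end at the trough's mouth, centred on it and about 2 cm above it, the dish not touching the jig. Do not tip the ball out or put the dish down: finish while still holding the dish there, steady, and leave the tools lying on the bench where they are.

Things in the scene. Friction and masses are not known exactly. Their poses are not given: they have to be found in the camera images.
- pedal (a joint): the feeder's treadle, hinged at its far end with a return spring: 0 = up (rest), 0.22 rad = down on its stop. About 2 N on the middle of the pad starts it, about 9 N holds it on the stop. While it is down the gate pin is below the track and the ball rolls into the dish by itself (under 1 s), then swings to and fro there for some 3 s before it rests
- pedal_pad (a point): middle of the top of the treadle's black ribbed rubber pad, 60 mm (feeder x) by 72 mm (feeder y). At rest it stands 64 mm above the table, the pad sloping up 13 degrees towards feeder -x; on the stop it is level, 29 mm above the table. Its axes at rest are those of the feeder
- feeder: ball feeder, fixed: base board 12 mm thick, two-rod steel track falling to feeder -y, wooden hopper (y = 135 to 265 mm, up to 150 mm high) with spare balls behind a closed steel shutter. Origin on the table under the gate pin; treadle hinge at x = 75, z = 17 mm, treadle out to x = -120. The dish starts on the board near x = 0, y = -155 mm, lip towards feeder +y, 3 to 9 mm from the rods' ends (tops 43 mm high)
- ball_center (a point): centre of the loose turned wooden ball, 34 mm diameter, about 15 g, pale beech; it starts on the track against the gate pin
- dish_grip (a point): centre of the pale wooden grip of the dish's steel bail: 18 mm thick (dish x), 60 mm long (dish y), 22 mm high, rounded edges; 124 mm above the table at the start, 112 mm above the dish's underside, straight above the dish's middle. Take it from above with the fingers closing along dish x. Axes: those of the dish, x towards its pouring lip, z up
- dish_mid (a point): middle of the dish's hollow, on the inner floor, 9 mm above the underside, below the grip. The dish is dark turned wood, 150 mm across, rim 39 mm above the underside, about 0.3 kg, foot 80 mm across; the hollow is nearly flat in the middle (8 degrees at 20 mm out) and steeper outwards. Axes: those of the dish, x towards the lip, z up
- dish_lip (a point): middle of the outer end of the pouring lip's floor, 95 mm from the dish's middle along dish +x, 24 mm above the underside; the lip is 42 mm wide at its end with side cheeks to 38 mm above the underside; lip underside 5 mm below this point
- jig: green horizontal knob-boring jig, fixed, with an infeed trough at its front, a red-handled toggle clamp and a grey spindle motor: base 250 x 140 mm from x = -90 to +160 mm, up to 176 mm high; origin on the table under its V cradle. Its trough opens to jig -x; the ball is later poured in along jig +x
- infeed (a point): middle of the floor edge at the trough's open mouth, 85 mm above the table, at jig x = -100 mm; the trough is 70 mm wide inside, side walls 20 mm high, floor falling towards jig +x. Axes: those of the jig
- chisel_wide: bench chisel lying flat, 30 mm blade, dark handle, 255 mm long overall; origin on the table where handle meets blade, handle towards -x, blade towards +x
- chisel_thin: narrow chisel lying flat, 12 mm blade, pale handle, 245 mm long overall; origin on the table where handle meets blade, handle towards -x, blade towards +x
- hammer: steel-headed hammer, wooden handle, 270 mm long along x, head at +x; origin on the table at mid-length
- plane: wooden hand plane, 210 mm long along x, 58 mm wide, 75 mm high; origin under its centre
- square: flat dark steel square, 4 mm thick, legs 200 mm along +x and 120 mm along +y; origin at its corner on the table
- gauge: wooden marking gauge, beam 160 mm along x, 58 mm high; origin under its centre
Things that resemble listed ones, but are neither listed nor needed, are in the scene too. What is shaped like the part that bears ball_center but yellow is not meant.

How it is judged:
On the way, in this order (a step that is already met when the one before it is completed fails the run):
1. the treadle is pressed down to its stop (value of joint pedal above 0.195 rad), for 0.2 s.
2. the treadle is back up and the ball lies in the middle of the dish, which still stands on the feeder (value of joint pedal below 0.06 rad and horizontal distance between ball_center and dish_mid below 0.025 m and height (world z) of dish_grip below 0.13 m), for 0.2 s.
3. the dish is lifted clear of the feeder, level, with the ball in its middle (height (world z) of dish_grip above 0.155 m and horizontal distance between ball_center and dish_mid below 0.025 m and angle between dish_grip's own z axis and vertical below 0.14 rad), for 0.2 s.
At the end, for the whole second after the job is handed in: Held in the air by the gripper for the last second: lip end 4-45 mm above the trough edge, within 18 mm sideways, 40 mm short of to 25 mm past it, aimed within 10 deg; dish level within 5.7 deg, still, not touching jig or feeder; ball within 20 mm of the dish middle; treadle up (x of dish_lip in the frame of infeed between -0.04 and 0.025 m and y of dish_lip in the frame of infeed between -0.018 and 0.018 m and z of dish_lip in the frame of infeed between 0.004 and 0.045 m and x of infeed in the frame of dish_mid above 0.05 m and angle between the x axis of dish_grip and the x axis of infeed, either way round below 0.175 rad and angle between dish_grip's own z axis and vertical below 0.1 rad and horizontal distance between ball_center and dish_mid below 0.02 m and z of ball_center in the frame of dish_mid between 0.01 and 0.03 m and contact force between the fingers and dish above 1 N and contact force between dish and jig below 0.05 N and contact force between dish and feeder below 0.05 N and linear speed of dish below 0.03 m/s and value of joint pedal below 0.06 rad); the arm keeps its last pose, push and grip.
It fails at once if the ball falls out of the track or the dish (height (world z) of ball_center below 0.033 m).
It fails at once if the ball rolls more than 32 mm from the middle of the dish while the dish is in the air (height (world z) of dish_grip above 0.145 m and horizontal distance between ball_center and dish_mid above 0.032 m).
It fails at once if the dish is tilted by more than 14 degrees (angle between dish_grip's own z axis and vertical above 0.25 rad).
It fails at once if a tool lying on the bench is moved by more than 25 mm (distance of any of chisel_wide, chisel_thin, hammer, plane, square, gauge from where it was at the start of the episode above 0.025 m).
It also fails if it takes over 61 s, if anything falls off the work surface, if the arm or the gripper's body presses on something with over 40 N, if the wrist force passes 120 N, or if a joint passes its speed limit or range.

ROBOT

A 7-joint arm with a two-finger parallel gripper is mounted at the origin on the work surface. World frame = base frame: x ahead of the robot, y to its left, z up, the work surface at z = 0. Lengths are in m, angles in rad, forces in N, time in s.
With the tool pointing down it reaches from about 0.4 to 0.875 m from the base axis. Payload 19.3 kg.
Tool frame: the origin (TCP) lies midway between the tips of the shut fingers; the grasp point (between the pads) lies 19 mm behind it; z points along the fingers, y is the line along which they close (so a half turn about z gives the same grasp; the last joint's range is limited). The gripper opens to 85 mm and grips with 20 to 120 N. Pads are 22 mm wide; open, the fingers measure 114 mm over their backs; the gripper's body (76 mm by 85 mm) begins 54 mm behind the grasp point. The pads swing forward as they close: fully open they stand 13 mm farther back than shut.
Start: joints at [-1.401, 0.521, -0.036, 1.599, 0.021, 1.021, -0.113], TCP at [0.148, 0.607, 0.195] pointing down, gripper open.
Joint ranges: [-2.91, 2.91], [-0.3, 2.13], [-1.5, 1.42], [0.17, 2.43], [-1.26, 4.41], [0.16, 1.93], [-2.52, 2.52]. Speed limits (rad/s): [1.89, 1.89, 2.39, 2.39, 3.01, 3.01, 3.01].

INTERFACE

Orientations are given as a unit quaternion [x, y, z, w].
In Python, from workcell import ctrl gives the robot as it stands.
- The arm moves only by the tool apply_moves, never from a script. Its argument "steps" is a list of rows, each an object with "fingers": the closure, from -1 (fully open) to 1 (shut); "offset": the shift along the tool's x, y, z in m, a list of three; "rotation": the turn, a rotation vector about the tool's x, y, z in degrees, a list of three. In form: [{"fingers": fingers, "offset": [tx, ty, tz], "rotation": [rx, ry, rz]}, ...]. A call has 1 to 20 rows; each row is the pose to reach, as a shift and turn from the pose commanded when the call began, along the tool's axes at that moment; what a row does not reach only later rows make up. A row lasts 1/10 s, in which the tool goes at most 50 mm and 8.59 degrees, less where a joint would pass 70% of its speed; a pose out of reach is approached as far as the arm can. A call with a gripper value outside its range is refused whole. The fingers move at their own pace and stop on an object; "grip_force" is the grip in N (left out, the last holds). Time passes only in rows, so rows that repeat a pose let the fingers close. It gives the time, the measured TCP pose, the force, the opening and the grip force at its end, in the units of the state.
- ctrl.state(): the state, without advancing time (a new reading comes with each control period).
- ctrl.read_camera(name): name is "scene" or "top" or "wrist"; returns (picture, depth): 420x560x3 uint8, blue, green, red; 420x560 float32, m along the optical axis (not along the pixel's ray), 0 where there is no reading.
- ctrl.camera_params(name): a dict with "fovy" (degrees; the focal length in pixels is half the picture's height over the tangent of half this angle, whatever the lens; pixels are square), "cx", "cy" (the principal point, pixels), "R" (3x3) and "t" (3): a world point X has camera coordinates R X + t. Camera axes: x right, y down, z forward; pixel columns grow to the right and rows downward; lengths in m; the calibration is good to about 2 mm. A picture is of the moment at which its call begins: read the wrist's pose just before it. camera_params takes no time and is no camera call; for the wrist camera it gives the pose at the moment of the call.
- ctrl.sign_off(): hands the job in; it is judged then, once.
The state is a dict: "time_s": time; "joint_pos": joint angles; "joint_velocities": joint speeds; "joint_efforts": joint torques, N m; "eef_pos": TCP position; "orientation": TCP orientation; "force": force on the tool from outside, world axes, zero at the start; "ft_torque": the same for the moment, N m; "gripper_width": finger opening in m; "finger_force": force on a finger pad.
Only numpy, scipy, OpenCV 4.12 (cv2) and the standard library are available. Lean on these libraries where they do the work, as an engineer would, in place of code of your own. Each camera call takes 0.05 s, during which the arm holds its last target. There are 200 camera calls.

## Working session

There is one attempt and no reset: what is moved stays moved. The work goes in short steps, Python scripts to look and compute and a tool call to move; the robot and the scene stay as the last step left them, time stands still between calls to the robot, and variables do not carry over. Pictures are saved under pics/ and viewed, at most 10 in all, crops included, and the job is handed in when it is done.

Besides the shell and the picture viewer there is one more tool, called after ">>>" as name(argument=value, ...) on one line, values as JSON. apply_moves: Moves the arm, as the interface text tells. Its arguments: {"type":"object","properties":{"steps":{"type":"array","items":{"type":"object","properties":{"fingers":{"type":"number"},"offset":{"type":"array","items":{"type":"number"}},"rotation":{"type":"array","items":{"type":"number"}}}}},"grip_force":{"type":"number"}},"required":["steps"]}

```bash
mkdir -p pics
cat > h.py <<'E'
import numpy as np, cv2
from workcell import ctrl
def K(n):
    p=ctrl.camera_params(n); return p, 210/np.tan(np.radians(p["fovy"])/2)
def grab(n,f):
    p,fl=K(n); im,d=ctrl.read_camera(n); cv2.imwrite(f"pics/{f}.png",im)
    np.savez(f"pics/{f}.npz",im=im,d=d,R=p["R"],t=p["t"],c=[p["cx"],p["cy"],fl])
def load(f): return np.load(f"pics/{f}.npz")
def pt(z,u,v,depth=None):
    d=z["d"]; c=z["c"]
    if depth is None:
        w=d[v-1:v+2,u-1:u+2]; depth=np.median(w[w>0]) if (w>0).any() else np.nan
    X=np.array([(u-c[0])/c[2],(v-c[1])/c[2],1])*depth
    return np.array(z["R"]).T@(X-np.array(z["t"]))
def ray_z(z,u,v,h):
    c=z["c"];R=np.array(z["R"]);o=-R.T@np.array(z["t"]);r=R.T@np.array([(u-c[0])/c[2],(v-c[1])/c[2],1])
    return o+r*(h-o[2])/r[2]
def proj(z,X):
    c=z["c"];x=np.array(z["R"])@X+np.array(z["t"]);return x[:2]/x[2]*c[2]+c[:2]
E
python3 - <<'E'
from h import *
for n in("scene","top"): grab(n,n+"0"); z=load(n+"0"); print(n,z["c"],-z["R"].T@z["t"],(z["d"]>0).mean()); print(z["R"])
a=load("scene0")["im"];b=load("top0")["im"]
s=ctrl.state(); print(s)
cv2.imwrite("pics/top_big.png",cv2.resize(b,(800,600),interpolation=3))
cv2.imwrite("pics/sc_big.png",cv2.resize(a,(800,600),interpolation=3))
E
```

```text
scene [271.23969642 214.03888861 523.68065581] [1.5709495  0.73618859 1.17059436] 0.9959566326530612
[[-0.5956997   0.80298261 -0.01899443]
 [ 0.51966716  0.36727231 -0.77139944]
 [-0.61244421 -0.4693932  -0.6360677 ]]
top [289.60233039 211.85009903 508.84792352] [ 0.40014993 -0.07475497  1.36222197] 0.9961181972789116
[[-2.41751923e-02 -9.99707665e-01 -3.79822369e-04]
 [-9.93561767e-01  2.40686313e-02 -1.10705538e-01]
 [ 1.10682317e-01 -2.29895070e-03 -9.93853178e-01]]
{'time_s': 0.1, 'joint_pos': array([-1.4011828 ,  0.52195089, -0.03628895,  1.59991587,  0.02119592,
        1.02110682, -0.11282884]), 'joint_velocities': array([ 5.97281437e-05, -2.52423925e-03,  1.25208165e-03, -1.89900107e-04,
        1.36226697e-03,  1.23256812e-03, -1.09194972e-03]), 'joint_efforts': array([ 2.53490667e-03, -9.28484416e+01,  1.98295332e+00, -3.70529008e+01,
        1.79756305e-02,  5.26677279e-03,  3.52923587e-05]), 'eef_pos': array([0.14842987, 0.60678738, 0.19469851]), 'orientation': array([ 1.19657333e-01,  9.92815126e-01, -4.97813764e-04, -1.73444526e-05]), 'force': array([ 0.12301583,  0.19083774, -0.31740293]), 'ft_torque': array([ 0.02265955, -0.0365373 ,  0.01073622]), 'finger_force': 0.0, 'gripper_width': 0.0855398738808797}
```

View pics/top_big.png

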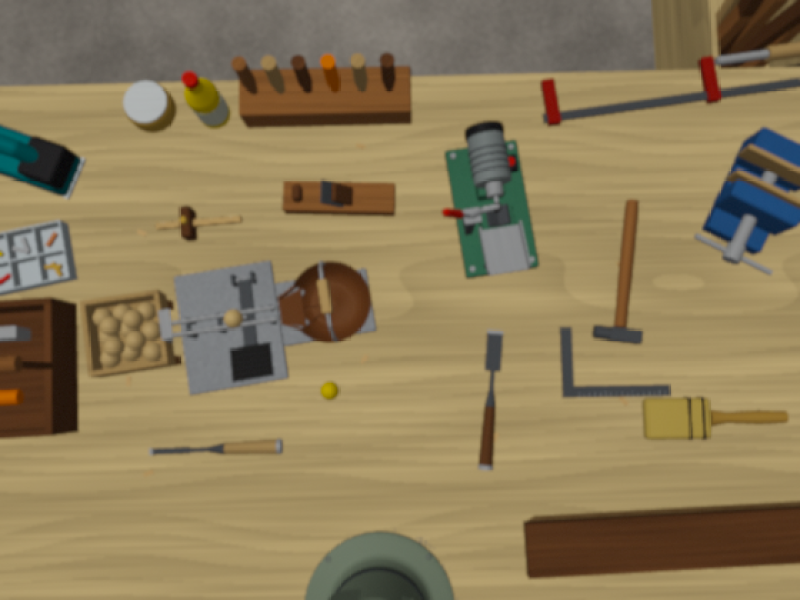

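View pics/sc_big.png

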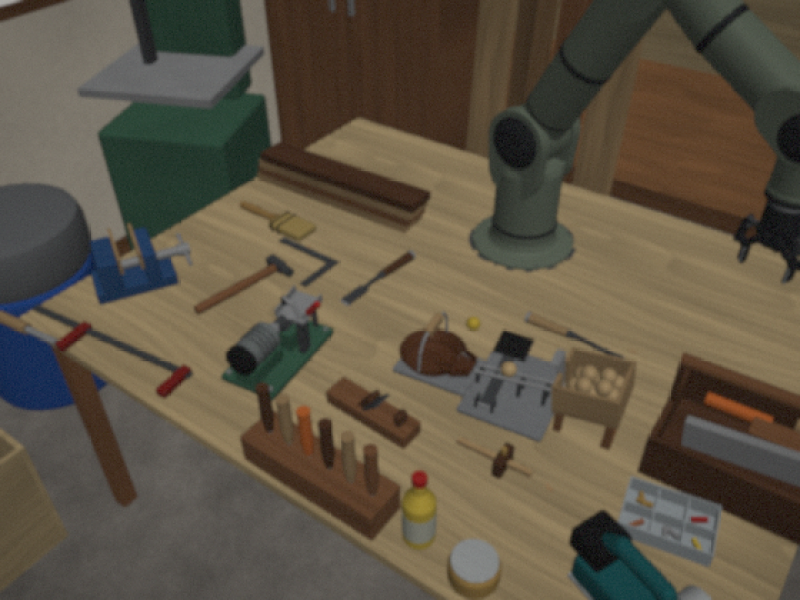

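The top view shows the treadle pad at (252,362), the beech ball on the track at (233,318) and the dish grip at (324,290). The trough mouth is near (508,272) and faces the robot. Possible confusions: the yellow ball at (329,390) and the hopper spares at (125,330) for the ball, and the grey trough against the other grey plates. I choose the ball on the track. Next are close crops and depth points.

Run:
```python
from h import *
a=load("top0")["im"]
L=cv2.resize(a[180:280,115:265],(795,530),interpolation=2); cv2.imwrite("pics/c1.png",L)
b=load("scene0")["im"]
A=cv2.resize(a[85:200,305:385],(400,575),interpolation=2);B=cv2.resize(b[195:285,150:242],(400,391),interpolation=2)
o=np.zeros((575,800,3),np.uint8);o[:,:400]=A;o[:391,400:]=B;cv2.imwrite("pics/c2.png",o)
z=load("top0")
for n,(u,v) in dict(pad=(252,362),ball=(233,318),grip=(324,290),troughedge=(507,270),trmid=(502,250),table=(400,400),boardL=(200,375),lip=(287,305)).items():
    print(n,pt(z,round(u*.7),round(v*.7)).round(4))
```

```text
pad [0.4464 0.2138 0.0639]
ball [0.5222 0.2429 0.0809]
grip [0.562  0.0739 0.1359]
troughedge [ 0.597  -0.2453  0.0829]
trmid [ 0.6343 -0.2372  0.0775]
table [ 0.3705 -0.048  -0.0014]
boardL [0.4269 0.3204 0.012 ]
lip [0.5482 0.155  0.0329]
```

View pics/c1.png

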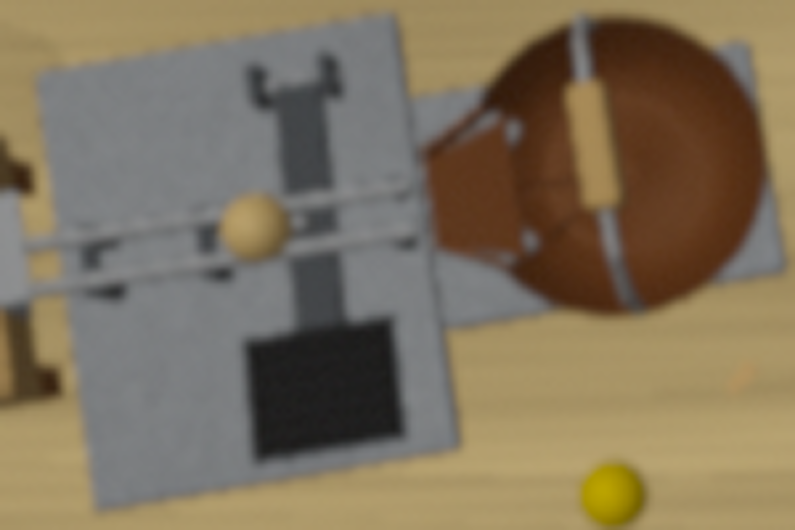

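View pics/c2.png

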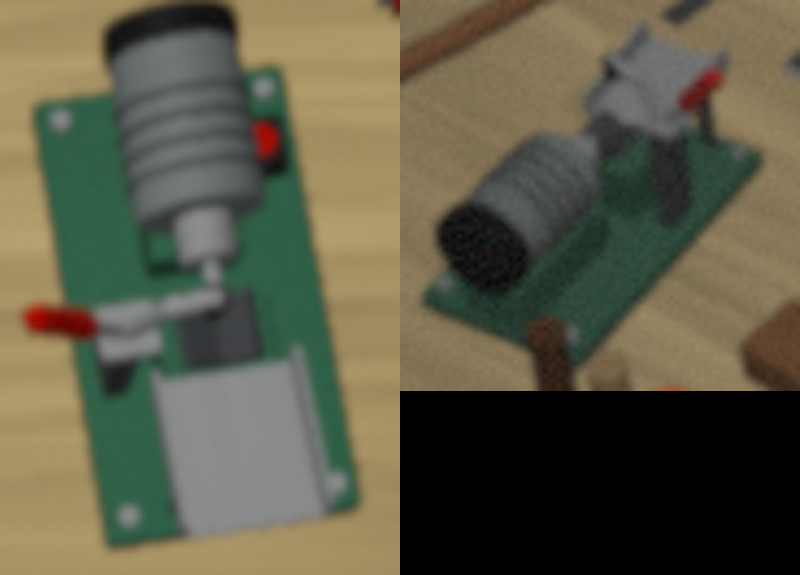

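Crop 1 shows the pad corners (246,342), (390,320), (403,436), (257,460) and the grip ends (585,82), (605,208). Crop 2 shows the trough mouth floor edge from about (185,535) to (325,516).

Run:
```python
from h import *
z=load("top0"); s=load("scene0")
c1=lambda u,v,h: ray_z(z,115+u/5.3,180+v/5.3,h)
c2=lambda u,v,h: ray_z(z,305+u/5,85+v/5,h)
ang=lambda a,b: np.degrees(np.arctan2(*(b-a)[[1,0]]))
P=[c1(246,342,.070-.0),c1(390,320,.07),c1(403,436,.057),c1(257,460,.057)]
# pad slopes UP towards -x (low image rows = far)
P=[c1(246,342,.057),c1(390,320,.057),c1(403,436,.071),c1(257,460,.071)]
print("pad",np.mean(P,0),ang(P[3],P[0]),ang(P[2],P[1]))
print("board yaw",ang(c1(460,445,.012),c1(395,12,.012)))
g=[c1(585,82,.135),c1(605,208,.135)];G=np.mean(g,0);print("grip",G,"yaw of dish y (flip)",ang(g[1],g[0]))
B=c1(255,227,.078);print("ball",B)
m=[c2(185,535,.085),c2(325,516,.085)];print("infeed",np.mean(m,0),ang(m[1],m[0])-90,np.linalg.norm(m[0]-m[1]))
print("jig yaw",ang(c2(355,505,.012),c2(280,70,.012)),ang(c2(110,545,.012),c2(37,105,.012)))
for n,p in dict(ball=B,grip=G,pad=np.mean(P,0),infeed=np.mean(m,0)).items(): print(n,"scene px",proj(s,p))
# trough floor region depth cloud & grip depth cloud
d=z["d"]
for n,(u0,u1,v0,v1) in dict(tr=(335,375,155,195),grip=(218,236,190,225)).items():
    Q=np.array([pt(z,u,v,d[v,u]) for v in range(v0,v1) for u in range(u0,u1) if d[v,u]>0])
    if n=="grip": q=Q[(Q[:,2]>.115)&(Q[:,2]<.15)]
    else: q=Q[(Q[:,2]>.06)&(Q[:,2]<.112)]
    print(n,len(q),q.mean(0),q.min(0),q.max(0)); r=cv2.minAreaRect((q[:,:2]*1000).astype(np.float32)); print(r)
```

```text
pad [0.4453791  0.21342073 0.064     ] 8.9278306381795 8.92463714710812
board yaw 8.263314897096809
grip [0.55154038 0.07353852 0.135     ] yaw of dish y (flip) 8.327827172655036
ball [0.52294818 0.24332284 0.078     ]
infeed [ 0.59382763 -0.24750154  0.085     ] 6.409136914272764 0.07185127348710335
jig yaw 7.2338001590111976 7.487162932056875
ball scene px [354.48760394 253.17712027]
grip scene px [302.3946952  222.49173602]
pad scene px [358.08749728 238.55340255]
infeed scene px [215.2442498 204.5764005]
tr 1099 [ 0.64037224 -0.24070874  0.07903319] [ 0.58971928 -0.28370383  0.06029876] [ 0.69058708 -0.19682187  0.10758438]
((644.2357177734375, -239.6588592529297), (101.25824737548828, 76.62809753417969), 7.698601722717285)
grip 220 [0.5524835  0.07469139 0.13244519] [0.51169398 0.06276444 0.11532853] [0.59719228 0.0870889  0.1407753 ]
((554.705078125, 75.62847900390625), (87.12480926513672, 18.295686721801758), 9.159811973571777)
```

>>> apply_moves(steps=[{"fingers": 1, "offset": [-0.04, -0.03, 0], "rotation": [0, 0, -3]}, {"fingers": 1, "offset": [-0.08, -0.065, 0], "rotation": [0, 0, -6]}, {"fingers": 1, "offset": [-0.12, -0.1, 0], "rotation": [0, 0, -9]}, {"fingers": 1, "offset": [-0.16, -0.13, 0], "rotation": [0, 0, -12]}, {"fingers": 1, "offset": [-0.2, -0.16, 0], "rotation": [0, 0, -15]}, {"fingers": 1, "offset": [-0.24, -0.195, 0], "rotation": [0, 0, -18]}, {"fingers": 1, "offset": [-0.28, -0.227, 0], "rotation": [0, 0, -20]}, {"fingers": 1, "offset": [-0.32, -0.26, 0], "rotation": [0, 0, -22]}, {"fingers": 1, "offset": [-0.36, -0.292, 0], "rotation": [0, 0, -22.5]}, {"fingers": 1, "offset": [-0.383, -0.311, 0], "rotation": [0, 0, -22.5]}, {"fingers": 1, "offset": [-0.383, -0.311, 0], "rotation": [0, 0, -22.5]}, {"fingers": 1, "offset": [-0.383, -0.311, 0], "rotation": [0, 0, -22.5]}, {"fingers": 1, "offset": [-0.383, -0.311, 0], "rotation": [0, 0, -22.5]}])

```text
time_s: 1.4
eef_pos: [0.446, 0.2148, 0.1951]
orientation: [-0.077, 0.997, 0.0, -0.0]
force: [-1.0, 0.0, -0.5]
gripper_width: -0.0001
finger_force: 0.0
```

```bash
cat >> h.py <<'E'
from scipy.spatial.transform import Rotation as Ro
def goto(p,yaw=None):
    """offset/turn in tool axes; yaw = world angle of tool y in deg"""
    s=ctrl.state();R=Ro.from_quat(s["orientation"]).as_matrix();y=np.degrees(np.arctan2(R[1,1],R[0,1]))
    print("pos",s["eef_pos"].round(4),"yaw",y.round(2),"tilt",np.degrees(np.arccos(-R[2,2])).round(2))
    print("offset",(R.T@(np.array(p)-s["eef_pos"])).round(4),"rz",None if yaw is None else round(y-yaw,2), "F",s["force"].round(1))
E
python3 - <<'E'
from h import *
print(ctrl.camera_params("wrist").keys())
grab("wrist","w1"); z=load("w1"); print(-z["R"].T@z["t"],z["c"])
cv2.imwrite("pics/w1b.png",cv2.resize(z["im"],(800,600),interpolation=3))
for p in [(.446,.2135,.064),(.523,.243,.078),(.5525,.074,.135)]: print(proj(z,np.array(p))/.7)
goto((.446,.2135,.08),98.5)
E
```

```text
dict_keys(['fovy', 'cx', 'cy', 'R', 't'])
[0.36955394 0.20308812 0.37504905] [273.69094861 213.3057752  319.95042635]
[388.87626142 273.44226127]
[412.88056538 386.37135214]
[134.88466329 435.81588399]
pos [0.446  0.215  0.1951] yaw 98.86 tilt 0.02
offset [ 0.0002 -0.0015  0.1151] rz 0.36 F [ 0.4 -0.4  0.4]
```

View pics/w1b.png

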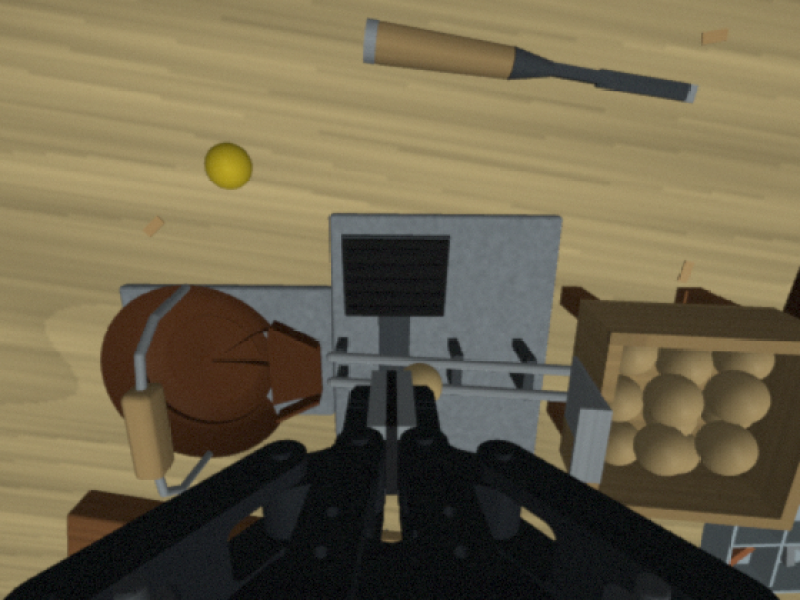

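The wrist view shows the pad centred at (395,276), the ball behind the fingers at (423,382) and the grip at (148,433). They agree with the estimates to 4–7 mm. Now I press the pad.

>>> apply_moves(steps=[{"fingers": 1, "offset": [0, 0.002, 0.03], "rotation": [0, 0, 0]}, {"fingers": 1, "offset": [0, 0.002, 0.07], "rotation": [0, 0, 0]}, {"fingers": 1, "offset": [0, 0.002, 0.105], "rotation": [0, 0, 0]}, {"fingers": 1, "offset": [0, 0.002, 0.125], "rotation": [0, 0, 0]}, {"fingers": 1, "offset": [0, 0.002, 0.135], "rotation": [0, 0, 0]}, {"fingers": 1, "offset": [0, 0.002, 0.145], "rotation": [0, 0, 0]}, {"fingers": 1, "offset": [0, 0.002, 0.155], "rotation": [0, 0, 0]}, {"fingers": 1, "offset": [0, 0.002, 0.162], "rotation": [0, 0, 0]}, {"fingers": 1, "offset": [0, 0.002, 0.165], "rotation": [0, 0, 0]}, {"fingers": 1, "offset": [0, 0.002, 0.165], "rotation": [0, 0, 0]}])

```text
time_s: 2.45
eef_pos: [0.4464, 0.2161, 0.0302]
orientation: [-0.076, 0.997, 0.0, 0.0]
force: [-0.2, -0.2, 2.2]
gripper_width: 0.0001
finger_force: 0.8
```

>>> apply_moves(steps=[{"fingers": 1, "offset": [0, 0, 0.002], "rotation": [0, 0, 0]}, {"fingers": 1, "offset": [0, 0, 0.004], "rotation": [0, 0, 0]}, {"fingers": 1, "offset": [0, 0, 0.004], "rotation": [0, 0, 0]}])

```text
time_s: 2.75
eef_pos: [0.4464, 0.216, 0.0262]
orientation: [-0.076, 0.997, 0.0, 0.0]
force: [-1.2, 0.2, 2.9]
gripper_width: 0.0001
finger_force: 1.2
```

Run:
```python
from h import *
goto((.446,.2135,.08)); grab("top","t1"); z=load("t1")
cv2.imwrite("pics/t1c.png",cv2.resize(z["im"][180:280,115:265],(600,400),interpolation=2))
```

```text
pos [0.4464 0.216  0.0262] yaw 98.75 tilt 0.01
offset [ 0.0007 -0.0024 -0.0538] rz None F [-1.2  0.2  2.9]
```

View pics/t1c.png

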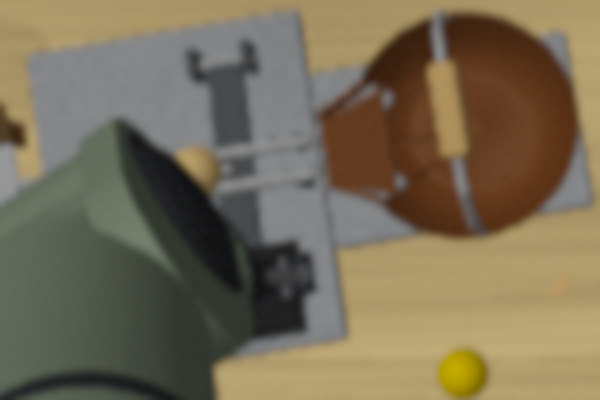

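The top view shows the ball still at the pin and the fingers on the pad. I'll check how far the pad has gone using the wrist depth.

Run:
```python
from h import *
grab("wrist","w2"); z=load("w2"); a=load("w1")
cv2.imwrite("pics/w2b.png",cv2.resize(z["im"][80:400,80:480],(600,480),interpolation=3))
for P in [(.446,.19,.06),(.43,.215,.06),(.42,.2,.06),(.42,.235,.06),(.46,.25,.012)]:
    for n,q in(("w1",a),("w2",z)):
        u,v=proj(q,np.array(P)).round().astype(int); print(n,P,u,v,pt(q,u,v).round(4) if 1<u<558 and 1<v<418 else None)
```

```text
w1 (0.446, 0.19, 0.06) 249 187 [0.4438 0.1902 0.0692]
w2 (0.446, 0.19, 0.06) 222 262 [0.4432 0.1903 0.0651]
w1 (0.43, 0.215, 0.06) 276 175 [0.4275 0.2144 0.0719]
w2 (0.43, 0.215, 0.06) 276 240 [0.4267 0.2143 0.0677]
w1 (0.42, 0.2, 0.06) 263 163 [0.4274 0.1999 0.0138]
w2 (0.42, 0.2, 0.06) 249 217 [0.4193 0.2002 0.0622]
w1 (0.42, 0.235, 0.06) 298 168 [0.4179 0.2342 0.0704]
w2 (0.42, 0.235, 0.06) 320 227 [0.4174 0.2334 0.0674]
w1 (0.46, 0.25, 0.012) 301 197 [0.4465 0.2426 0.0671]
w2 (0.46, 0.25, 0.012) 320 261 [0.4353 0.2373 0.0653]
```

View pics/w2b.png

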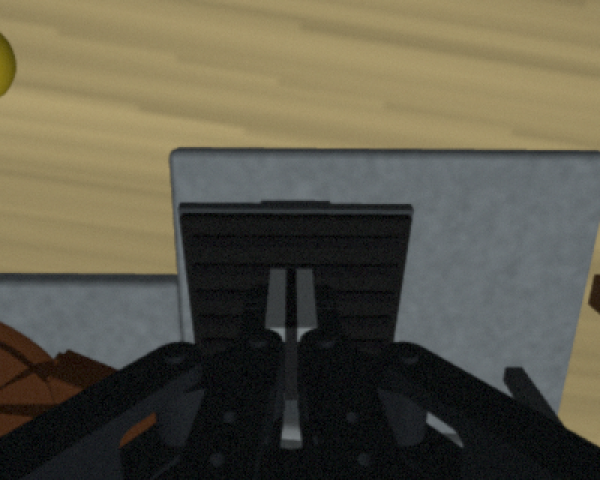

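Run:
```python
from h import *
for n in("w1","w2"):
    z=load(n); e=np.array([.446,.215,.1951]) if n=="w1" else np.array([.4464,.216,.0262])
    c=-z["R"].T@z["t"]; print(n,"cam",c.round(4),"cam-eef",(c-e).round(4),"proj eef",proj(z,e).round(1))
    for u,v in [(262,268),(285,268),(266,285),(284,285),(274,262),(262,290),(285,290)]: print((u,v),pt(z,u,v).round(4),end="; ")
    print()
```

```text
w1 cam [0.3696 0.2031 0.375 ] cam-eef [-0.0764 -0.0119  0.1799] proj eef [273.7 243.7]
(262, 268) [0.4369 0.2083 0.2459]; (285, 268) [0.4356 0.2185 0.2455]; (266, 285) [0.4368 0.2104 0.2602]; (284, 285) [0.4356 0.2176 0.2603]; (274, 262) [0.4362 0.2136 0.2397]; (262, 290) [0.4369 0.2089 0.2643]; (285, 290) [0.4355 0.2178 0.2643]; 
w2 cam [0.3698 0.2044 0.2062] cam-eef [-0.0766 -0.0116  0.18  ] proj eef [273.3 243.6]
(262, 268) [0.4374 0.2095 0.0767]; (285, 268) [0.436  0.2198 0.0765]; (266, 285) [0.4371 0.2117 0.0915]; (284, 285) [0.4359 0.2189 0.0916]; (274, 262) [0.4364 0.2148 0.0712]; (262, 290) [0.4371 0.2102 0.0956]; (285, 290) [0.4358 0.2191 0.0954];
```

The finger tips actually end about 37–40 mm above the reported TCP, and the pad is only about 4 mm down. I'll press on and watch the force.

>>> apply_moves(steps=[{"fingers": 1, "offset": [0, 0, 0.007], "rotation": [0, 0, 0]}, {"fingers": 1, "offset": [0, 0, 0.014], "rotation": [0, 0, 0]}, {"fingers": 1, "offset": [0, 0, 0.02], "rotation": [0, 0, 0]}, {"fingers": 1, "offset": [0, 0, 0.025], "rotation": [0, 0, 0]}, {"fingers": 1, "offset": [0, 0, 0.028], "rotation": [0, 0, 0]}, {"fingers": 1, "offset": [0, 0, 0.028], "rotation": [0, 0, 0]}])

```text
time_s: 3.45
eef_pos: [0.4455, 0.2158, -0.0021]
orientation: [-0.076, 0.997, -0.0, -0.001]
force: [-4.9, -0.7, 8.0]
gripper_width: -0.0001
finger_force: 3.9
```

>>> apply_moves(steps=[{"fingers": 1, "offset": [0, 0, 0.003], "rotation": [0, 0, 0]}, {"fingers": 1, "offset": [0, 0, 0.006], "rotation": [0, 0, 0]}, {"fingers": 1, "offset": [0, 0, 0.008], "rotation": [0, 0, 0]}, {"fingers": 1, "offset": [0, 0, 0.008], "rotation": [0, 0, 0]}])

```text
time_s: 3.85
eef_pos: [0.4455, 0.2158, -0.0088]
orientation: [-0.076, 0.997, -0.0, -0.001]
force: [-14.7, -3.5, 45.0]
gripper_width: -0.0005
finger_force: 22.7
```

>>> apply_moves(steps=[{"fingers": 1, "offset": [0, 0, -0.001], "rotation": [0, 0, 0]}, {"fingers": 1, "offset": [0, 0, -0.001], "rotation": [0, 0, 0]}, {"fingers": 1, "offset": [0, 0, -0.001], "rotation": [0, 0, 0]}, {"fingers": 1, "offset": [0, 0, -0.001], "rotation": [0, 0, 0]}, {"fingers": 1, "offset": [0, 0, -0.001], "rotation": [0, 0, 0]}, {"fingers": 1, "offset": [0, 0, -0.001], "rotation": [0, 0, 0]}, {"fingers": 1, "offset": [0, 0, -0.001], "rotation": [0, 0, 0]}])

```text
time_s: 4.55
eef_pos: [0.4455, 0.2158, -0.0081]
orientation: [-0.076, 0.997, -0.0, -0.001]
force: [-11.4, -1.8, 29.7]
gripper_width: 0.0001
finger_force: 15.1
```

Run:
```python
from h import *
goto((.446,.2135,.08)); grab("top","t2"); z=load("t2")
cv2.imwrite("pics/t2c.png",cv2.resize(z["im"][180:280,115:265],(600,400),interpolation=2))
```

```text
pos [ 0.4455  0.2158 -0.0081] yaw 98.77 tilt 0.07
offset [-0.     -0.0024 -0.0881] rz None F [-11.4  -1.8  29.7]
```

View pics/t2c.png

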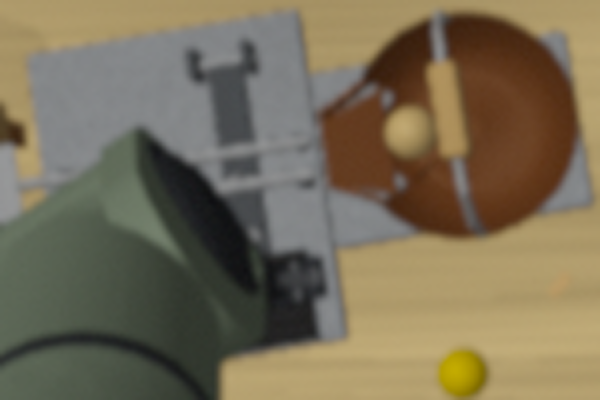

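The ball has rolled into the dish at (408,132). I release the treadle, rise, and move over the grip with the fingers open.

>>> apply_moves(steps=[{"fingers": 1, "offset": [0, 0, -0.01], "rotation": [0, 0, 0]}, {"fingers": 1, "offset": [0, 0, -0.025], "rotation": [0, 0, 0]}, {"fingers": 1, "offset": [0, 0, -0.045], "rotation": [0, 0, 0]}, {"fingers": 1, "offset": [0, 0, -0.08], "rotation": [0, 0, 0]}, {"fingers": 0, "offset": [0, 0, -0.12], "rotation": [0, 0, 0]}, {"fingers": -1, "offset": [0, 0, -0.165], "rotation": [0, 0, 0]}, {"fingers": -1, "offset": [-0.02, -0.035, -0.175], "rotation": [0, 0, 0]}, {"fingers": -1, "offset": [-0.04, -0.07, -0.175], "rotation": [0, 0, 0]}, {"fingers": -1, "offset": [-0.06, -0.11, -0.175], "rotation": [0, 0, 0]}, {"fingers": -1, "offset": [-0.08, -0.145, -0.175], "rotation": [0, 0, 0]}, {"fingers": -1, "offset": [-0.085, -0.154, -0.175], "rotation": [0, 0, 0]}, {"fingers": -1, "offset": [-0.085, -0.154, -0.175], "rotation": [0, 0, 0]}, {"fingers": -1, "offset": [-0.085, -0.154, -0.175], "rotation": [0, 0, 0]}])

```text
time_s: 5.9
eef_pos: [0.5532, 0.0776, 0.166]
orientation: [-0.077, 0.997, 0.0, -0.0]
force: [-0.2, 0.1, 0.7]
gripper_width: 0.0854
finger_force: 0.0
```

Run:
```python
from h import *
grab("wrist","w3"); z=load("w3"); goto((.553,.077,.16),98.5)
cv2.imwrite("pics/w3b.png",cv2.resize(z["im"],(800,600),interpolation=3))
d=z["d"]; e=ctrl.state()["eef_pos"]
v,u=np.mgrid[0:420,0:560]; c=z["c"]
X=np.stack([(u-c[0])/c[2]*d,(v-c[1])/c[2]*d,d],-1).reshape(-1,3); W=(X-z["t"])@z["R"]
im=z["im"].reshape(-1,3).astype(int)
k=(abs(W[:,0]-.553)<.05)&(abs(W[:,1]-.077)<.03)&(W[:,2]>.115)&(W[:,2]<.15)
q=W[k]; m=im[k]; w=(m[:,2]>m[:,0]+25); q=q[w]
print(len(q),q.min(0),q.max(0)); t=q[q[:,2]>np.percentile(q[:,2],60)]; print(t.mean(0),cv2.minAreaRect((t[:,:2]*1000).astype(np.float32)),cv2.minAreaRect((q[:,:2]*1000).astype(np.float32)))
```

```text
pos [0.5531 0.0781 0.1661] yaw 98.84 tilt 0.04
offset [ 0.0003 -0.001   0.0061] rz 0.34 F [-0.1 -0.1  0.5]
2040 [0.52404951 0.06466533 0.11776739] [0.60210964 0.0894952  0.13809463]
[0.55328302 0.07716533 0.1366814 ] ((553.7767944335938, 77.40849304199219), (56.59833908081055, 15.315448760986328), 8.167567253112793) ((563.1902465820312, 78.6783447265625), (77.84127807617188, 17.91274070739746), 8.842999458312988)
```

View pics/w3b.png

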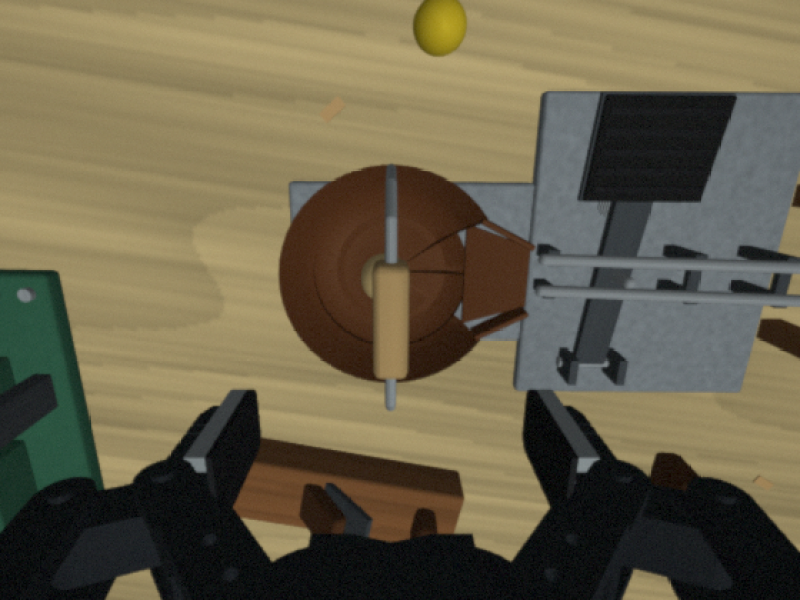

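The grip lies between the open fingers at (391,320), aligned with them, and the ball shows beneath it near (372,277). I check the open tips' height from depth before descending.

Run:
```python
from h import *
z=load("w3")
for u,v in [(168,280),(176,280),(172,290),(380,280),(373,282),(140,325),(405,325)]: print((u,v),pt(z,u,v).round(4))
```

```text
(168, 280) [0.55   0.0327 0.2276]
(176, 280) [0.5532 0.0345 0.2214]
(172, 290) [0.5541 0.0348 0.2282]
(380, 280) [0.5366 0.1202 0.2273]
(373, 282) [0.5396 0.1189 0.2242]
(140, 325) [0.5523 0.0317 0.2541]
(405, 325) [0.5382 0.1203 0.2547]
```

>>> apply_moves(steps=[{"fingers": -1, "offset": [0, -0.001, 0.03], "rotation": [0, 0, 0]}, {"fingers": -1, "offset": [0, -0.001, 0.05], "rotation": [0, 0, 0]}, {"fingers": -1, "offset": [0, -0.001, 0.06], "rotation": [0, 0, 0]}, {"fingers": -1, "offset": [0, -0.001, 0.06], "rotation": [0, 0, 0]}])

```text
time_s: 6.35
eef_pos: [0.553, 0.0766, 0.1054]
orientation: [-0.077, 0.997, -0.0, -0.001]
force: [0.2, 0.3, -0.1]
gripper_width: 0.0856
finger_force: 0.0
```

>>> apply_moves(steps=[{"fingers": -1, "offset": [0, 0.0005, 0.015], "rotation": [0, 0, 0]}, {"fingers": -1, "offset": [0, 0.0005, 0.028], "rotation": [0, 0, 0]}, {"fingers": -1, "offset": [0, 0.0005, 0.035], "rotation": [0, 0, 0]}, {"fingers": -1, "offset": [0, 0.0005, 0.035], "rotation": [0, 0, 0]}, {"fingers": -0.4, "offset": [0, 0.0005, 0.035], "rotation": [0, 0, 0]}, {"fingers": 0, "offset": [0, 0.0005, 0.035], "rotation": [0, 0, 0]}, {"fingers": 0.3, "offset": [0, 0.0005, 0.035], "rotation": [0, 0, 0]}, {"fingers": 0.5, "offset": [0, 0.0005, 0.035], "rotation": [0, 0, 0]}, {"fingers": 0.6, "offset": [0, 0.0005, 0.035], "rotation": [0, 0, 0]}, {"fingers": 0.7, "offset": [0, 0.0005, 0.035], "rotation": [0, 0, 0]}, {"fingers": 1, "offset": [0, 0.0005, 0.035], "rotation": [0, 0, 0]}, {"fingers": 1, "offset": [0, 0.0005, 0.035], "rotation": [0, 0, 0]}, {"fingers": 1, "offset": [0, 0.0005, 0.035], "rotation": [0, 0, 0]}], grip_force=50)

```text
time_s: 7.65
eef_pos: [0.554, 0.0766, 0.0714]
orientation: [-0.076, 0.997, 0.0, 0.0]
force: [-1.3, 2.6, 5.6]
gripper_width: 0.0169
finger_force: 49.2
```

Run:
```python
from h import *
goto((.553,.077,.1),98.5); grab("wrist","w4"); z=load("w4"); grab("top","t4"); t=load("t4")
o=np.zeros((450,800,3),np.uint8)
o[:,:500]=cv2.resize(z["im"][:378],(500,450)); o[:225,500:]=cv2.resize(t["im"][180:280,125:258],(300,225))
cv2.imwrite("pics/m4.png",o)
```

```text
pos [0.554  0.0766 0.0714] yaw 98.77 tilt 0.03
offset [ 0.0009  0.0006 -0.0286] rz 0.27 F [-1.3  2.6  5.6]
```

View pics/m4.png

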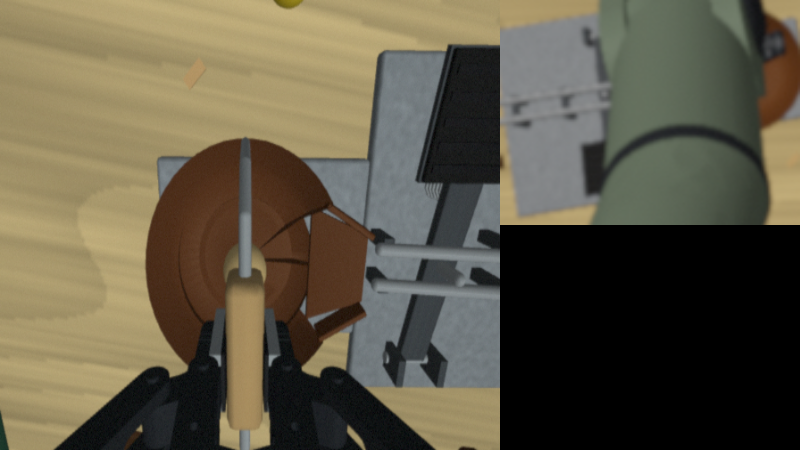

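The grip is held with a 16.9 mm opening, the ball sits in the middle of the dish at (245,260), and the treadle is up. I lift gently.

>>> apply_moves(steps=[{"fingers": 1, "offset": [0, 0, 0]}, {"fingers": 1, "offset": [0, 0, -0.001]}, {"fingers": 1, "offset": [0, 0, -0.002]}, {"fingers": 1, "offset": [0, 0, -0.005]}, {"fingers": 1, "offset": [0, 0, -0.009]}, {"fingers": 1, "offset": [0, 0, -0.014]}, {"fingers": 1, "offset": [0, 0, -0.02]}, {"fingers": 1, "offset": [0, 0, -0.027]}, {"fingers": 1, "offset": [0, 0, -0.035]}, {"fingers": 1, "offset": [0, 0, -0.043]}, {"fingers": 1, "offset": [0, 0, -0.05]}, {"fingers": 1, "offset": [0, 0, -0.058]}, {"fingers": 1, "offset": [0, 0, -0.065]}, {"fingers": 1, "offset": [0, 0, -0.071]}, {"fingers": 1, "offset": [0, 0, -0.076]}, {"fingers": 1, "offset": [0, 0, -0.08]}, {"fingers": 1, "offset": [0, 0, -0.083]}, {"fingers": 1, "offset": [0, 0, -0.084]}, {"fingers": 1, "offset": [0, 0, -0.085]}, {"fingers": 1, "offset": [0, 0, -0.085]}])

```text
validation failed for argument at $.st...
```

Run:
```python
from h import *
grab("wrist","w5"); z=load("w5"); goto((.46,-.265,.155),7.3)
cv2.imwrite("pics/w5c.png",cv2.resize(z["im"][80:400,80:480],(600,480)))
# scene camera for ball: fit pale ball
```

```text
pos [0.5539 0.0765 0.0714] yaw 98.77 tilt 0.02
offset [ 0.1449 -0.3232 -0.0837] rz 91.47 F [-1.7  2.9  4.9]
```

View pics/w5c.png

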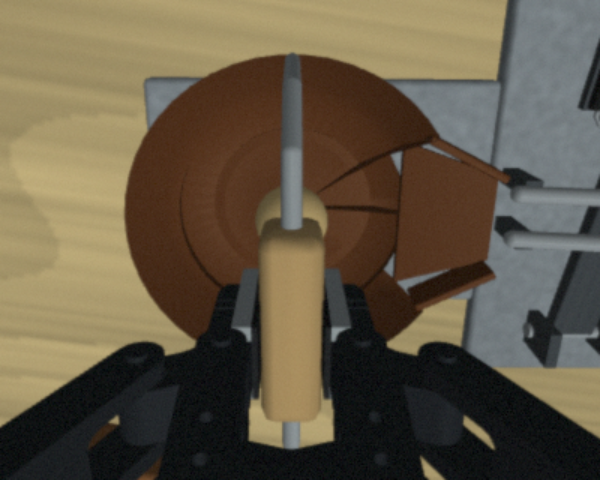

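That call was refused because rotation is required, so nothing moved. The picture shows the ball at rest at (291,215) under the grip, in the dish's middle. My picture budget is used up, so I go on with numbers only. Lifting again.

>>> apply_moves(steps=[{"fingers": 1, "offset": [0, 0, 0], "rotation": [0, 0, 0]}, {"fingers": 1, "offset": [0, 0, -0.001], "rotation": [0, 0, 0]}, {"fingers": 1, "offset": [0, 0, -0.002], "rotation": [0, 0, 0]}, {"fingers": 1, "offset": [0, 0, -0.005], "rotation": [0, 0, 0]}, {"fingers": 1, "offset": [0, 0, -0.009], "rotation": [0, 0, 0]}, {"fingers": 1, "offset": [0, 0, -0.014], "rotation": [0, 0, 0]}, {"fingers": 1, "offset": [0, 0, -0.02], "rotation": [0, 0, 0]}, {"fingers": 1, "offset": [0, 0, -0.027], "rotation": [0, 0, 0]}, {"fingers": 1, "offset": [0, 0, -0.035], "rotation": [0, 0, 0]}, {"fingers": 1, "offset": [0, 0, -0.043], "rotation": [0, 0, 0]}, {"fingers": 1, "offset": [0, 0, -0.05], "rotation": [0, 0, 0]}, {"fingers": 1, "offset": [0, 0, -0.058], "rotation": [0, 0, 0]}, {"fingers": 1, "offset": [0, 0, -0.065], "rotation": [0, 0, 0]}, {"fingers": 1, "offset": [0, 0, -0.071], "rotation": [0, 0, 0]}, {"fingers": 1, "offset": [0, 0, -0.076], "rotation": [0, 0, 0]}, {"fingers": 1, "offset": [0, 0, -0.08], "rotation": [0, 0, 0]}, {"fingers": 1, "offset": [0, 0, -0.083], "rotation": [0, 0, 0]}, {"fingers": 1, "offset": [0, 0, -0.084], "rotation": [0, 0, 0]}, {"fingers": 1, "offset": [0, 0, -0.085], "rotation": [0, 0, 0]}, {"fingers": 1, "offset": [0, 0, -0.085], "rotation": [0, 0, 0]}])

```text
time_s: 9.8
eef_pos: [0.5538, 0.0762, 0.1561]
orientation: [-0.076, 0.997, -0.0, -0.0]
force: [-0.6, 0.3, -4.3]
gripper_width: 0.0172
finger_force: 48.8
```

```bash
cat >> h.py <<'E'
def cloud(z):
    d=z["d"];v,u=np.mgrid[0:420,0:560];c=z["c"]
    X=np.stack([(u-c[0])/c[2]*d,(v-c[1])/c[2]*d,d],-1).reshape(-1,3)
    k=d.ravel()>0; return ((X-z["t"])@z["R"])[k], z["im"].reshape(-1,3).astype(int)[k]
def dishball(n):
    """rim circle, ball, lip points in the tool-yaw frame about the TCP (x' = dish x, y' = dish y)"""
    z=load(n);s=ctrl.state();W,m=cloud(z);R=Ro.from_quat(s["orientation"]).as_matrix()
    ux=R[:2,1];D=np.stack([ux,[-ux[1],ux[0]]])
    P=np.c_[(W[:,:2]-s["eef_pos"][:2])@D.T,W[:,2]-s["eef_pos"][2]]
    hsv=cv2.cvtColor(m[None].astype(np.uint8),cv2.COLOR_BGR2HSV)[0].astype(int)
    return P,hsv,m
E
python3 - <<'E'
from h import *
grab("wrist","w6"); goto((.46,-.265,.155),7.3)
P,h,m=dishball("w6")
# below the grip: floor at grip-.103; grip ~ eef+.055
r=np.hypot(P[:,0],P[:,1]); lum=m.sum(1)
k=(r<.05)&(P[:,2]<.02)&(P[:,2]>-.06)&(m[:,2]>120)&(m[:,2]>m[:,0]+25)
print("pale pts",k.sum(),P[k].mean(0).round(4) if k.any() else "",P[k].min(0),P[k].max(0),np.percentile(m[k],50,axis=0) if k.any() else "")
k=(r<.105)&(P[:,2]<.01)&(P[:,2]>-.07)
print("dish",P[k].min(0),P[k].max(0)); 
if k.sum(): 
  for lo in (.02,.0,-.02,-.03,-.04,-.05): q=P[(r<.11)&(abs(P[:,2]-lo)<.004)]; print(lo,len(q))
q=P[(abs(P[:,2]-.065)<.012)&(r<.05)&(m[:,2]>m[:,0]+25)]; print("grip",len(q),q.mean(0),q.max(0))
E
```

```text
pos [0.5538 0.0762 0.1561] yaw 98.76 tilt 0.01
offset [ 0.1446 -0.323   0.0011] rz 91.46 F [ 0.1 -0.1 -4.3]
pale pts 304 [ 0.007   0.0064 -0.0224] [-0.01164665 -0.01572669 -0.05209419] [ 0.01832531  0.01268816 -0.01636248] [ 88. 128. 146.]
dish [-0.07477984 -0.0597948  -0.05658713] [0.0959549  0.07465568 0.0094251 ]
0.02 39
0.0 28
-0.02 2759
-0.03 4764
-0.04 6974
-0.05 9132
grip 5299 [0.00020176 0.00407184 0.06428423] [0.00917691 0.0299704  0.07492923]
```

The dish is lifted level, with the lip end at +96 mm and the ball near the middle. Next is a smooth 4 s carry with the quarter turn, in two continuous calls.

>>> apply_moves(steps=[{"fingers": 1, "offset": [0, 0, 0], "rotation": [0, 0, 0]}, {"fingers": 1, "offset": [0, 0, 0], "rotation": [0, 0, 0.1]}, {"fingers": 1, "offset": [0.0005, -0.001, 0], "rotation": [0, 0, 0.3]}, {"fingers": 1, "offset": [0.001, -0.003, 0], "rotation": [0, 0, 0.8]}, {"fingers": 1, "offset": [0.002, -0.005, 0], "rotation": [0, 0, 1.5]}, {"fingers": 1, "offset": [0.004, -0.009, 0], "rotation": [0, 0, 2.4]}, {"fingers": 1, "offset": [0.006, -0.013, 0], "rotation": [0, 0, 3.7]}, {"fingers": 1, "offset": [0.008, -0.019, 0], "rotation": [0, 0, 5.3]}, {"fingers": 1, "offset": [0.011, -0.0255, 0], "rotation": [0, 0, 7.2]}, {"fingers": 1, "offset": [0.015, -0.0335, 0], "rotation": [0, 0, 9.5]}, {"fingers": 1, "offset": [0.019, -0.0425, 0], "rotation": [0, 0, 12]}, {"fingers": 1, "offset": [0.0235, -0.0525, 0], "rotation": [0, 0, 14.9]}, {"fingers": 1, "offset": [0.0285, -0.064, 0], "rotation": [0, 0, 18]}, {"fingers": 1, "offset": [0.034, -0.076, 0], "rotation": [0, 0, 21.5]}, {"fingers": 1, "offset": [0.04, -0.089, 0], "rotation": [0, 0, 25.2]}, {"fingers": 1, "offset": [0.046, -0.1025, 0], "rotation": [0, 0, 29]}, {"fingers": 1, "offset": [0.052, -0.117, 0], "rotation": [0, 0, 33.1]}, {"fingers": 1, "offset": [0.059, -0.131, 0], "rotation": [0, 0, 37.2]}, {"fingers": 1, "offset": [0.0655, -0.146, 0], "rotation": [0, 0, 41.4]}, {"fingers": 1, "offset": [0.072, -0.1615, 0], "rotation": [0, 0, 45.7]}])

```text
time_s: 11.85
eef_pos: [0.5068, -0.0957, 0.1563]
orientation: [0.32, 0.948, 0.0, 0.0]
force: [-0.1, -0.9, -4.1]
gripper_width: 0.0171
finger_force: 48.8
```

>>> apply_moves(steps=[{"fingers": 1, "offset": [-0.006, -0.0155, 0], "rotation": [0, 0, 4.3]}, {"fingers": 1, "offset": [-0.012, -0.0305, 0], "rotation": [0, 0, 8.5]}, {"fingers": 1, "offset": [-0.018, -0.0455, 0], "rotation": [0, 0, 12.6]}, {"fingers": 1, "offset": [-0.0235, -0.06, 0], "rotation": [0, 0, 16.7]}, {"fingers": 1, "offset": [-0.029, -0.074, 0], "rotation": [0, 0, 20.5]}, {"fingers": 1, "offset": [-0.0345, -0.087, 0], "rotation": [0, 0, 24.2]}, {"fingers": 1, "offset": [-0.039, -0.0995, 0], "rotation": [0, 0, 27.7]}, {"fingers": 1, "offset": [-0.0435, -0.111, 0], "rotation": [0, 0, 30.8]}, {"fingers": 1, "offset": [-0.048, -0.121, 0], "rotation": [0, 0, 33.7]}, {"fingers": 1, "offset": [-0.0515, -0.1305, 0], "rotation": [0, 0, 36.2]}, {"fingers": 1, "offset": [-0.0545, -0.139, 0], "rotation": [0, 0, 38.5]}, {"fingers": 1, "offset": [-0.0575, -0.1455, 0], "rotation": [0, 0, 40.4]}, {"fingers": 1, "offset": [-0.0595, -0.1515, 0], "rotation": [0, 0, 42]}, {"fingers": 1, "offset": [-0.0615, -0.156, 0], "rotation": [0, 0, 43.3]}, {"fingers": 1, "offset": [-0.063, -0.1595, 0], "rotation": [0, 0, 44.2]}, {"fingers": 1, "offset": [-0.064, -0.162, 0], "rotation": [0, 0, 44.9]}, {"fingers": 1, "offset": [-0.0645, -0.1635, 0], "rotation": [0, 0, 45.4]}, {"fingers": 1, "offset": [-0.065, -0.1645, 0], "rotation": [0, 0, 45.6]}, {"fingers": 1, "offset": [-0.065, -0.165, 0], "rotation": [0, 0, 45.7]}, {"fingers": 1, "offset": [-0.065, -0.165, 0], "rotation": [0, 0, 45.7]}])

```text
time_s: 13.85
eef_pos: [0.4601, -0.2652, 0.1562]
orientation: [0.66, 0.751, 0.0, -0.0]
force: [0.3, 0.2, -4.0]
gripper_width: 0.0173
finger_force: 48.8
```

Run:
```python
from h import *
grab("wrist","w7"); grab("top","t7"); goto((.46,-.265,.155),7.3)
P,h,m=dishball("w7"); e=ctrl.state()["eef_pos"]
r=np.hypot(P[:,0],P[:,1])
k=(r<.05)&(P[:,2]<.02)&(P[:,2]>-.06)&(m[:,2]>120)&(m[:,2]>m[:,0]+25); print("ball",k.sum(),P[k].mean(0),P[k].min(0),P[k].max(0))
hist=lambda W,m:None
for n in("w7","t7"):
    W,m=cloud(load(n)); 
    # grey trough pixels: low saturation, height .05-.115
    g=(np.ptp(m,axis=1)<25)&(W[:,2]>.06)&(W[:,2]<.115)&(abs(W[:,0]-.64)<.08)&(abs(W[:,1]+.24)<.06)&(m.sum(1)>200)
    q=W[g]; print(n,len(q)); 
    if len(q)>50:
        print(q.min(0),q.max(0),cv2.minAreaRect((q[:,:2]*1000).astype(np.float32)))
        f=q[q[:,0]<q[:,0].min()+.006]; print("front edge",f.mean(0),f.min(0),f.max(0))
```

```text
pos [ 0.4601 -0.2652  0.1562] yaw 7.37 tilt 0.0
offset [ 0.0002 -0.0001  0.0012] rz 0.07 F [-0.1 -0.3 -4.4]
ball 409 [ 0.00449593  0.00811846 -0.02408833] [-0.01227456 -0.00526134 -0.03252748] [ 0.01742728  0.01441773 -0.01780489]
w7 8998
[ 0.58918861 -0.28256179  0.06209237] [ 0.69601213 -0.19551871  0.10531689] ((644.5772094726562, -238.36285400390625), (102.44104766845703, 77.0058364868164), 7.6338372230529785)
front edge [ 0.59304119 -0.21979454  0.08891831] [ 0.58918861 -0.24690558  0.08247805] [ 0.59517197 -0.20661328  0.10525881]
t7 1149
[ 0.59088905 -0.28357966  0.0602338 ] [ 0.71949702 -0.18009712  0.11491142] ((653.9976806640625, -233.6339111328125), (130.4103240966797, 89.80181121826172), 15.658254623413086)
front edge [ 0.59395039 -0.22828398  0.08777672] [ 0.59088905 -0.26268003  0.08202738] [ 0.59661237 -0.20798849  0.10547912]
```

Run:
```python
from h import *
P,h,m=dishball("w7"); 
k=(P[:,2]>-.07)&(P[:,2]<0)&(abs(P[:,1])<.035)&(P[:,0]>.06)&(P[:,0]<.105)
q=P[k]; print(len(q),q.max(0))
for a in (.07,.08,.088,.092): 
    s=q[abs(q[:,0]-a)<.003]; 
    if len(s): print(a,"y",s[:,1].min().round(4),s[:,1].max().round(4),"floor z (|y|<8mm)",np.median(s[abs(s[:,1])<.008][:,2]).round(4),"cheek z",s[:,2].max().round(4))
W,_=cloud(load("w7")); u=np.array([np.cos(np.radians(7.6)),np.sin(np.radians(7.6))]);n=np.array([-u[1],u[0]])
o=np.array([.5938,-.2452]); a=(W[:,:2]-o)@u;b=(W[:,:2]-o)@n
f=(a>.004)&(a<.012)&(abs(b)<.03)&(W[:,2]>.05); print("floor near edge",f.sum(),np.median(W[f][:,2]))
t=o-.1*u; goto((t[0],t[1],.1405),7.6)
```

```text
4816 [ 0.09659514  0.03492616 -0.01812738]
0.07 y -0.0348 0.0349 floor z (|y|<8mm) -0.037 cheek z -0.0189
0.08 y -0.0326 0.0345 floor z (|y|<8mm) -0.0355 cheek z -0.0186
0.088 y -0.0288 0.0302 floor z (|y|<8mm) -0.0344 cheek z -0.0181
0.092 y -0.0262 0.0282 floor z (|y|<8mm) -0.0338 cheek z -0.0181
floor near edge 604 0.08520289809025197
pos [ 0.4601 -0.2652  0.1562] yaw 7.37 tilt 0.0
offset [0.0022 0.0352 0.0157] rz -0.23 F [-0.1 -0.3 -4.4]
```

>>> apply_moves(steps=[{"fingers": 1, "offset": [0, 0, 0], "rotation": [0, 0, 0]}, {"fingers": 1, "offset": [0, 0.0007, 0.0003], "rotation": [0, 0, 0]}, {"fingers": 1, "offset": [0, 0.002, 0.001], "rotation": [0, 0, 0]}, {"fingers": 1, "offset": [0, 0.0043, 0.002], "rotation": [0, 0, 0]}, {"fingers": 1, "offset": [0.0005, 0.0075, 0.0035], "rotation": [0, 0, 0]}, {"fingers": 1, "offset": [0.0005, 0.0115, 0.0055], "rotation": [0, 0, 0]}, {"fingers": 1, "offset": [0.001, 0.0155, 0.0075], "rotation": [0, 0, 0]}, {"fingers": 1, "offset": [0.001, 0.02, 0.0095], "rotation": [0, 0, 0]}, {"fingers": 1, "offset": [0.0015, 0.0245, 0.0115], "rotation": [0, 0, 0]}, {"fingers": 1, "offset": [0.0015, 0.0285, 0.0135], "rotation": [0, 0, 0]}, {"fingers": 1, "offset": [0.002, 0.0315, 0.015], "rotation": [0, 0, 0]}, {"fingers": 1, "offset": [0.002, 0.034, 0.016], "rotation": [0, 0, 0]}, {"fingers": 1, "offset": [0.002, 0.0353, 0.0167], "rotation": [0, 0, 0]}, {"fingers": 1, "offset": [0.002, 0.036, 0.017], "rotation": [0, 0, 0]}, {"fingers": 1, "offset": [0.002, 0.036, 0.017], "rotation": [0, 0, 0]}, {"fingers": 1, "offset": [0.002, 0.036, 0.017], "rotation": [0, 0, 0]}, {"fingers": 1, "offset": [0.002, 0.036, 0.017], "rotation": [0, 0, 0]}, {"fingers": 1, "offset": [0.002, 0.036, 0.017], "rotation": [0, 0, 0]}, {"fingers": 1, "offset": [0.002, 0.036, 0.017], "rotation": [0, 0, 0]}, {"fingers": 1, "offset": [0.002, 0.036, 0.017], "rotation": [0, 0, 0]}])

```text
time_s: 15.95
eef_pos: [0.4955, -0.2587, 0.1392]
orientation: [0.66, 0.751, 0.0, 0.0]
force: [-0.3, 0.0, -3.9]
gripper_width: 0.0173
finger_force: 48.8
```

>>> apply_moves(steps=[{"fingers": 1, "offset": [0, 0, 0], "rotation": [0, 0, 0]}, {"fingers": 1, "offset": [0, 0, 0], "rotation": [0, 0, 0]}, {"fingers": 1, "offset": [0, 0, 0], "rotation": [0, 0, 0]}, {"fingers": 1, "offset": [0, 0, 0], "rotation": [0, 0, 0]}, {"fingers": 1, "offset": [0, 0, 0], "rotation": [0, 0, 0]}, {"fingers": 1, "offset": [0, 0, 0], "rotation": [0, 0, 0]}, {"fingers": 1, "offset": [0, 0, 0], "rotation": [0, 0, 0]}, {"fingers": 1, "offset": [0, 0, 0], "rotation": [0, 0, 0]}, {"fingers": 1, "offset": [0, 0, 0], "rotation": [0, 0, 0]}, {"fingers": 1, "offset": [0, 0, 0], "rotation": [0, 0, 0]}, {"fingers": 1, "offset": [0, 0, 0], "rotation": [0, 0, 0]}, {"fingers": 1, "offset": [0, 0, 0], "rotation": [0, 0, 0]}, {"fingers": 1, "offset": [0, 0, 0], "rotation": [0, 0, 0]}, {"fingers": 1, "offset": [0, 0, 0], "rotation": [0, 0, 0]}, {"fingers": 1, "offset": [0, 0, 0], "rotation": [0, 0, 0]}])

```text
time_s: 17.45
eef_pos: [0.4955, -0.2587, 0.1392]
orientation: [0.66, 0.751, -0.0, 0.0]
force: [-0.5, -0.1, -4.2]
gripper_width: 0.0171
finger_force: 48.8
```

Run:
```python
from h import *
grab("wrist","w8"); goto((.5,-.258,.139),7.6)
P,h,m=dishball("w8"); r=np.hypot(P[:,0],P[:,1])
k=(r<.05)&(P[:,2]<.02)&(P[:,2]>-.06)&(m[:,2]>120)&(m[:,2]>m[:,0]+25); print("ball",k.sum(),P[k].mean(0),P[k].min(0),P[k].max(0))
W,_=cloud(load("w8"));e=ctrl.state()["eef_pos"]
u=np.array([np.cos(np.radians(7.6)),np.sin(np.radians(7.6))]);n=np.array([-u[1],u[0]]);o=np.array([.5938,-.2452])
brown=(m[:,2]>m[:,0]+20)
k=brown&(P[:,2]>-.06)&(P[:,2]<0)&(P[:,0]>.085)&(P[:,0]<.11)&(abs(P[:,1])<.03)
a=(W[k][:,:2]-o)@u;b=(W[k][:,:2]-o)@n; print("lip in infeed: x",np.percentile(a,[50,99]),"y",b.min(),b.max(),"floor z",np.median(W[k][abs(b)<.01][:,2])-.085)
w=(np.ptp(m,axis=1)<25)&(W[:,2]>.095)&(W[:,2]<.11); A=(W[:,:2]-o)@u;B=(W[:,:2]-o)@n; w&=(A>0)&(A<.03)&(abs(B)<.045); print("walls y",np.percentile(B[w],[1,30,70,99]))
```

```text
pos [ 0.4955 -0.2587  0.1392] yaw 7.36 tilt 0.0
offset [0.0001 0.0045 0.0002] rz -0.24 F [ 0.4  0.6 -4.2]
ball 412 [ 0.00413327  0.00820915 -0.02413091] [-0.01288374 -0.00539827 -0.03319756] [ 0.01754066  0.0146691  -0.01828247]
lip in infeed: x [-0.00913244 -0.00304484] y -0.02946424904818757 0.029264500921373542 floor z 0.02022673684907149
walls y [-0.03788883 -0.03500571  0.0367426   0.03824162]
```

```bash
python3 -c "
from workcell import ctrl
print(ctrl.sign_off())"
```

```text
the job is handed in; nothing more can be done
None
```

I handed the job in with the dish held steady and the ball resting in its middle; the lip measured about 4 mm short of the trough mouth, centred on it and 20 mm above its floor edge, though I viewed 11 pictures against the limit of 10 and sign-off returned no verdict.

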